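# Dock the second tier on the reciprocating shaker

## Robot

A 6-joint arm with a two-finger parallel gripper is mounted at the origin on the work surface; the furniture and walls round the work are solid. World frame = base frame: x ahead of the robot, y to its left, z up, the work surface at z = 0. Lengths are in mm, angles in rad, forces in N, time in s.
With the tool pointing down it reaches from about 350 to 850 mm from the base axis. Payload 8.1 kg.
Tool frame: the origin (TCP) lies at the very end of the fingers, on their centre line; the grasp point (between the pads) lies 19 mm behind it (r.pinch_z is the distance from the TCP to the grasp point, in mm); z points along the fingers, y is the direction in which the jaws open and shut (so a half turn about z gives the same grasp; the last joint's range is limited). The gripper opens to 85 mm and grips with 20 to 120 N. Pads are 22 mm wide; open, the fingers measure 114 mm over their backs; the gripper's body (76 mm by 85 mm) begins 54 mm behind the grasp point. The pads swing forward as they close: fully open they stand 13 mm farther back than shut.
Start: joints at [-1.243, 0.13, 1.488, -0, 1.523, -0.085], TCP at [240.725, -549.597, 231.292] pointing down, gripper open.
Joint ranges: [-2.96, 2.96], [-0.89, 2.26], [0.02, 2.5], [-1.34, 4.48], [0, 2.73], [-2.66, 2.66]. Speed limits (rad/s): [2.39, 2.39, 2.79, 3.14, 3.14, 3.14].

## Interface

Orientations are given as a unit quaternion [w, x, y, z].
In Python, from workcell import r, optics gives the robot as it stands. The module is installed in compiled form; this text tells all that it offers.
- The arm moves only by the tool send_rows, never from a script. Its argument "motion" is a list of rows, each an object of numbers: "x", "y", "z": the shift along the world's x, y, z in units of 0.12 m (1.0 is 0.12 m); "wx", "wy", "wz": the turn, a rotation vector about the world's x, y, z in units of 0.5 rad (1.0 is 0.5 rad); "jaw": the finger opening in mm, from 0 to 85.4. A call has 1 to 20 rows; each row is the pose to reach, as a shift and turn from the pose commanded when the call began; what a row does not reach only later rows make up. A row lasts 1/12 s, in which the tool goes at most 41.7 mm and 7.16 degrees, less where a joint would pass 70% of its speed; a pose out of reach is approached as far as the arm can. A call with a number of a shift or a turn outside -1 to 1 is refused whole. A call with a gripper value outside its range is refused whole. The fingers move at their own pace and stop on an object; the grip force is fixed at half the most. Time passes only in rows, so rows that repeat a pose let the fingers close. It gives the time, the measured TCP pose, the force and the opening at its end, in the units of the state.
- r.state(): the state, without advancing time (a new reading comes with each control period).
- optics.read_camera(name): name is "scene" or "top" or "wrist"; returns a dict with "frame" (480x640x3 uint8, red, green, blue), "fx", "fy", "cx", "cy" (pixels), "R" (3x3) and "t" (3): a world point X has camera coordinates R X + t. Camera axes: x right, y down, z forward; pixel columns grow to the right and rows downward; lengths in mm; the calibration is good to about 2 mm. The wrist camera is an equidistant fisheye: a pixel r from the principal point sees the ray r / f radians off the axis. A picture is of the moment at which its call begins. There is no depth.
- r.sign_off(): hands the job in, once; it reports no verdict.
Trained networks look in a picture, given as the dict that the camera call returned (one of the last four; its "shot" number tells which), for a name from the list of things; names that differ only in an ending like _2 or _b are one class to them, and where a whole thing is asked for, a point or a joint stands for the part that bears it (a point fixed in the world has none). Each returns a list of dicts, best first, with "p" (0 to 1); they miss things now and then, are a little off and sometimes report something else, mostly with a low value. They report only what shows in the picture. A call takes as long as a camera call. They do not tell look-alikes from the thing itself.
- optics.look_for(label, picture): "pixel" ([column, row] in pixels, amid what is visible of it).
- optics.silhouettes(label, picture): "mask" (480x640 bool, what is visible of it) and "pixel" ([column, row] in pixels, amid what is visible of it).
The state is a dict: "time": time; "q": joint angles; "qd": joint speeds; "joint_efforts": joint torques, N m; "eef_pos": TCP position; "orientation": TCP orientation; "force": force on the tool from outside, world axes, zero at the start; "moment": the same for the moment, N m; "width": opening from 0.0 (shut) to 1.0 (fully open).
Only numpy, scipy, OpenCV 4.12 (cv2) and the standard library are available. Lean on these libraries where they do the work, as an engineer would, in place of code of your own. Each camera call takes 0.05 s, during which the arm holds its last target.

## Task

Pick up the loaded upper tier by the black grip of its carry handle and lower it onto the shaker's lower tier so that its four feet drop into the four corner sockets; the shaker stopped somewhere in its stroke, so feel for the sockets gently instead of forcing the tier down. Then slide it away from the shaker's control panel until it stops and the spring plunger clicks up behind the foot, and let go. Keep both culture dishes in their places and leave everything else on the bench alone.

Things in the scene. Friction and masses are not known exactly. Their poses are not given: they have to be found in the camera images.
- shaker: Reciprocating shaker, white housing 210 x 226 mm, fixed to the bench. Origin: middle of its underside; x points from its sloped control panel to its back (the sliding and locking direction), y left, z up. On it rides the lower tier, an aluminium plate with four grey corner socket blocks and a loose dish in the middle.
- dock (a point): Middle of the lower tier at mid-stroke, fixed to the housing, 74 mm above the shaker's origin, same axes. The shaker strokes along y and stopped anywhere: the real lower tier stands up to 14 mm from this point along +y or -y (x and yaw are true). That offset is NOT measured: feel or look for it. The drive holds it against 60 N.
- sockets (a point): Same point and axes, for the sockets. Mouth centres from the lower tier's middle: x -57 and +43, y -80 and +80 mm. Mouth 22 mm (x) by 16.8 mm (y), square-edged; block 44 x 44 mm; pocket floor at this height, block tops 16 mm higher. Past the mouth in +x a lip 14 mm deep, underside 7 mm above the floor, under which the toe of a foot slides.
- tier: Upper tier, 0.5 kg +-25 %: aluminium tray 156 x 192 mm, floor 43 mm and rim 57 mm up, on four grey legs, carry handle above. Origin: on the plane of its soles, 6 mm to +x of the tray's middle; axes as the shaker's when docked (it starts turned from the shaker by less than 0.55 rad). Its origin is at the lower tier's middle, 0 mm up when seated, 16 mm up when standing on the block tops.
- feet (a point): On the tier's origin, same axes. Feet are L-shaped: sole 18 mm (x) by 14 mm (y), edges rounded 2.5 mm, sole centres x -57 and +43, y -80 and +80 mm: all over their mouths when the tier's origin is over the lower tier's middle. The toe, 5 mm thick, reaches 8 mm in front of the leg to +x. From the seated position the tier slides 8 to 12 mm in +x until the legs meet the lips: home.
- grip (a point): Centre of the black hand grip of the tier's carry handle: a bar along the tier's y, 100 mm long, 14 mm thick (x), 22 mm high, 98 mm above the soles, 6 mm to -x of the tier's origin. Take it from above, closing the fingers along the tier's x. Pushed sideways at the handle, the tier wants to tip about the bar: grip firmly. The feet are slippery plastic (friction about 0.2).
- plunger (a joint): Spring plunger in the floor of the socket nearest the panel on the left (-x, +y): travel in m, 0 = up, standing 6 mm above the pocket floor; about 0.006 = pressed flush by the foot that dropped in. Once the tier is slid home the foot has cleared it and it springs up behind the foot (back to 0). Spring about 1 N.
- dish_low: Round culture dish with lid, 92 mm wide, 16 mm high, lying loose on the middle of the lower tier. Origin: centre of its underside.
- dish_up: The same kind of dish, lying loose in the upper tier's tray under the handle. Origin: centre of its underside.
- bottle_amber: Brown bottle, 68 mm wide, 142 mm high, at the back between shaker and tier; leave alone. Origin: centre of its underside.
- bottle_white: White bottle, 72 mm wide, 150 mm high, right of the brown one; leave alone. Origin: centre of its underside.
- beaker_250: Glass beaker, 73 mm wide, 92 mm high, left of the shaker; leave alone. Origin: centre of its underside.
- flask_250: Conical glass flask, 80 mm wide, 120 mm high, left of the shaker; leave alone. Origin: centre of its underside.
Not all that is in view belongs to the job. Leave any red look-alike of the dish_up alone.

How it is judged (in metres and radians):
On the way:
1. all four feet have dropped into the sockets, the plunger pressed down under the foot (value of joint plunger above 0.0035 m and z of tier in the frame of shaker below 0.0775 m and angle between tier's own z axis and vertical below 0.035 rad), for 0.1 s.
At the end, for the whole second after the job is handed in: The upper tier stands on the lower tier with all four feet on the pocket floors (within 2.5 mm in height, level within 0.02 rad), slid home so that the plunger is up behind the foot (within 1.5 mm), at rest and let go, with its dish still flat in its tray (z of tier in the frame of shaker between 0.07 and 0.0765 m and horizontal distance between tier and shaker below 0.025 m and angle between the x axis of tier and the x axis of shaker, either way round below 0.05 rad and angle between tier's own z axis and vertical below 0.02 rad and value of joint plunger below 0.0015 m and z of dish_up in the frame of tier below 0.052 m and horizontal distance between dish_up and tier below 0.06 m and linear speed of tier below 0.01 m/s); the robot touches nothing.
It fails at once if the tier is forced against the shaker (over 45 N) (contact force between tier and shaker above 45 N).
It fails at once if the dish on the lower tier is pushed away (over 15 mm) (distance of dish_low from where it was at the start of the episode above 0.015 m).
It fails at once if the tier is tipped (over 0.35 rad) (angle between tier's own z axis and vertical above 0.35 rad).
It fails at once if a bystander is pushed (over 20 mm) (distance of any of bottle_amber, bottle_white, beaker_250, flask_250 from where it was at the start of the episode above 0.02 m).
It also fails if it takes over 72 s, if anything falls off the work surface, if the arm or the gripper's body presses on something with over 40 N, if the wrist force passes 120 N, or if a joint passes its speed limit or range.

## Working session

There is one attempt and no reset: what is moved stays moved. The work goes in short steps, Python scripts to look and compute and a tool call to move; the robot and the scene stay as the last step left them, time stands still between calls to the robot, and variables do not carry over. Pictures are saved under pics/ and viewed, and the job is handed in when it is done.

Besides the shell and the picture viewer there is one more tool, called after ">>>" by a JSON object that holds its "api" and its "payload". send_rows: Moves the arm, as the interface text tells. Its arguments: {"type":"object","properties":{"motion":{"type":"array"}},"required":["motion"]}

```bash
mkdir -p pics; ls; python3 - <<'E'
from workcell import r, optics
import cv2,numpy as np
print(r.state(), r.pinch_z)
for n in ["scene","top","wrist"]:
    p=optics.read_camera(n); cv2.imwrite(f"pics/{n}0.png",p["frame"][:,:,::-1])
    print(n,p["fx"],p["fy"],p["cx"],p["cy"],np.round(p["R"],4).tolist(),np.round(p["t"],1).tolist(),p["shot"])
    import pickle; pickle.dump(p,open(f"{n}0.pkl","wb"))
E
```

```text
pics
{'time': 0.0, 'q': array([-1.24338963e+00,  1.31139218e-01,  1.48929622e+00, -7.49525656e-06,
        1.52301450e+00, -8.53750380e-02]), 'qd': array([ 0.00074305, -0.00091978, -0.00106062,  0.00057099, -0.00013896,
       -0.00240309]), 'joint_efforts': array([ 2.00475342e-04, -5.69391525e+01, -5.00554132e+01, -2.15506711e-04,
        1.42918172e-02, -6.34330536e-05]), 'eef_pos': array([ 240.54614259, -549.05852894,  230.24825003]), 'orientation': array([-9.21399875e-04,  9.78776444e-01,  2.04928795e-01, -1.15822255e-04]), 'force': array([-0.57751983,  0.11365653, -0.20041067]), 'moment': array([-0.03807509, -0.01839368, -0.07006203]), 'width': 1.0028998687525015} 18.700000000000003
scene 523.0327831126291 523.0327831126291 312.1103926267296 246.4110156462004 [[0.5122, -0.8588, -0.0053], [-0.5702, -0.3354, -0.7499], [0.6423, 0.3872, -0.6615]] [-166.0, 302.7, 1435.7] 1
top 591.4028814365079 591.4028814365079 316.7641225119567 229.92604187923675 [[0.0116, -0.9999, 0.0094], [-0.9947, -0.0125, -0.1023], [0.1024, -0.0081, -0.9947]] [20.9, 378.6, 1658.3] 2
wrist 371.64829954431775 371.64829954431775 324.3000843260314 233.26727749417216 [[0.4009, -0.9161, -0.0007], [-0.8752, -0.3833, 0.2953], [-0.2708, -0.1178, -0.9554]] [-600.3, -38.3, 378.6] 3
```

View pics/scene0.png

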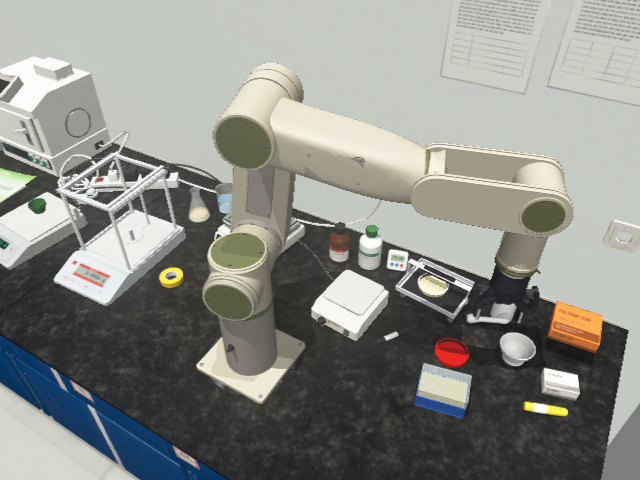

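View pics/top0.png

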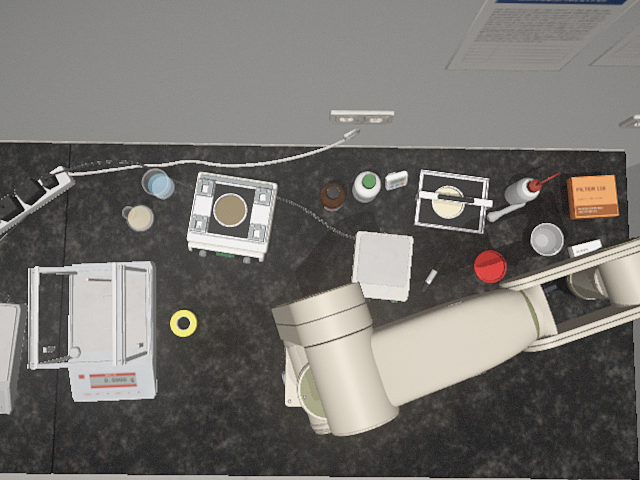

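View pics/wrist0.png

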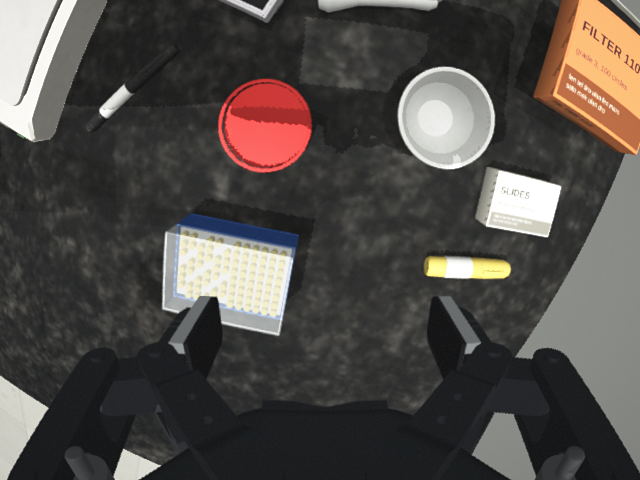

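```bash
cat > h.py <<'E'
import numpy as np,cv2,pickle
def proj(p,X):
    X=np.atleast_2d(X); c=X@np.array(p["R"]).T+np.array(p["t"])
    return np.c_[p["fx"]*c[:,0]/c[:,2]+p["cx"],p["fy"]*c[:,1]/c[:,2]+p["cy"]]
def projf(p,X):
    X=np.atleast_2d(X); c=X@np.array(p["R"]).T+np.array(p["t"])
    rr=np.hypot(c[:,0],c[:,1]); th=np.arctan2(rr,c[:,2]); k=p["fx"]*th/rr
    return np.c_[k*c[:,0]+p["cx"],k*c[:,1]+p["cy"]]
def ray(p,uv,fish=False):
    u=(uv[0]-p["cx"])/p["fx"];v=(uv[1]-p["cy"])/p["fy"]
    if fish:
        th=np.hypot(u,v); s=np.sin(th)/th; d=np.array([u*s,v*s,np.cos(th)])
    else: d=np.array([u,v,1.])
    R=np.array(p["R"]); return -R.T@np.array(p["t"]), R.T@d
def atz(p,uv,z,fish=False):
    o,d=ray(p,uv,fish); return o+d*(z-o[2])/d[2]
E
python3 - <<'E'
from h import *
im=cv2.imread("pics/top0.png")
a=cv2.resize(im[160:270,180:290],(600,600),interpolation=cv2.INTER_CUBIC)
b=cv2.resize(im[160:245,405:505],(800,680),interpolation=cv2.INTER_CUBIC)
cv2.imwrite("pics/c1.png",a); cv2.imwrite("pics/c2.png",cv2.resize(b,(700,595)))
from workcell import optics
p=optics.read_camera("top")
for l in ["shaker","tier","dish_low","dish_up","grip","sockets","bottle_amber","bottle_white","beaker_250","flask_250"]:
    for d in optics.look_for(l,p)[:2]: print(l,d["p"],np.round(d["pixel"],1),atz(p,d["pixel"],{"tier":55,"grip":98,"shaker":75,"dish_low":90,"dish_up":60,"sockets":90}.get(l,70)).round(0))
E
```

```text
shaker 0.67 [236.3 223.1] [389. 247.  75.]
shaker 0.31 [455.9 194.1] [ 477. -358.   75.]
tier 0.68 [456.3 198.5] [ 468. -364.   55.]
dish_low 0.67 [231.3 210.5] [421. 259.  90.]
dish_up 0.9 [492.5 264.5] [ 284. -460.   60.]
dish_up 0.7 [447.8 204.5] [ 450. -338.   60.]
grip 0.96 [455.2 200.4] [ 456. -350.   98.]
sockets 0.69 [232.1 230.5] [367. 256.  90.]
bottle_amber 0.75 [330.9 194.9] [471. -12.  70.]
bottle_white 0.6 [367.7 184.5] [ 502. -114.   70.]
beaker_250 0.65 [156.4 184.8] [493. 471.  70.]
flask_250 0.72 [141.2 214.2] [411. 509.  70.]
```

View pics/c1.png

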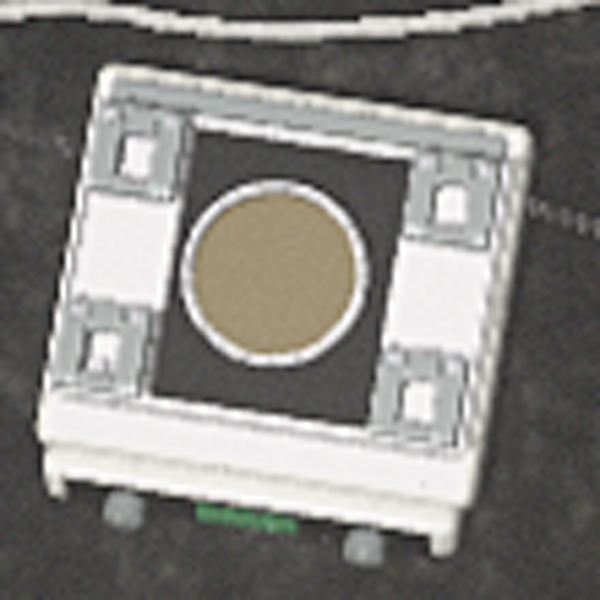

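View pics/c2.png

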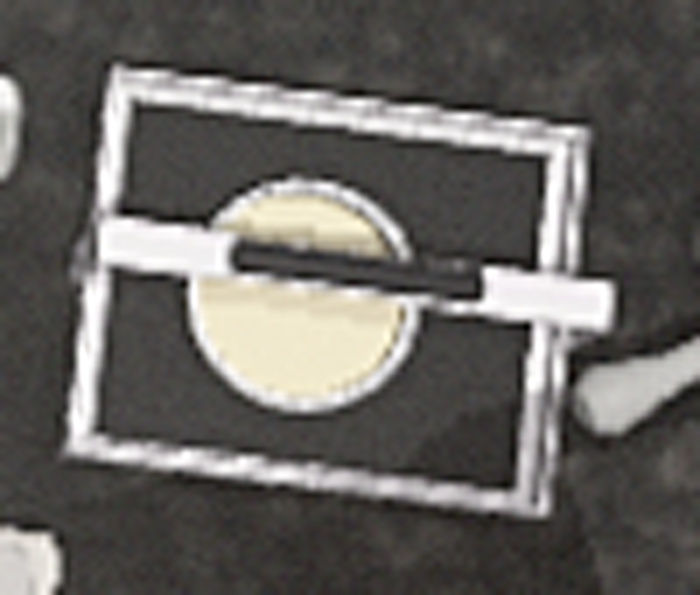

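```bash
python3 - <<'E'
from h import *
p=pickle.load(open("top0.pkl","rb"))
o=np.array([405,160])
c=[(115,66),(590,130),(548,515),(68,450)]
P=[atz(p,np.array(q)/7+o-0.5+.07,57) for q in c]; print("tier rim",np.round(P,1)); C=np.mean(P,0); print(C)
for a,b in [(0,1),(3,2)]: d=P[a]-P[b]; print(np.hypot(*d[:2]), np.degrees(np.arctan2(-d[0],d[1])))
for a,b in [(0,3),(1,2)]: d=P[a]-P[b]; print(np.hypot(*d[:2]), np.degrees(np.arctan2(d[1],d[0])))
G=[atz(p,np.array(q)/7+o-0.43,109) for q in [(232,250),(483,283)]];print("grip",G,np.mean(G,0)); d=G[0]-G[1]; print(np.hypot(*d[:2]),np.degrees(np.arctan2(-d[0],d[1])))
o=np.array([180,160]);k=600/110
S=[atz(p,np.array(q)/k+o-0.41,82) for q in [(138,157),(452,203),(104,352),(418,400)]];print("mouth",np.round(S,1),np.mean(S,0))
for a,b in [(0,1),(2,3)]: d=S[a]-S[b]; print(np.hypot(*d[:2]), np.degrees(np.arctan2(-d[0],d[1])))
for a,b in [(0,2),(1,3)]: d=S[a]-S[b]; print(np.hypot(*d[:2]), np.degrees(np.arctan2(d[1],d[0])))
w=pickle.load(open("wrist0.pkl","rb")); print("wristcam",-np.array(w["R"]).T@w["t"], "topcam",-np.array(p["R"]).T@p["t"])
from scipy.spatial.transform import Rotation as Ro
q=[-9.2e-4,0.97877,0.2049,-1e-4]; print(Ro.from_quat(q,scalar_first=True).as_matrix())
E
```

```text
tier rim [[ 550.  -264.8   57. ]
 [ 526.5 -455.3   57. ]
 [ 371.2 -435.8   57. ]
 [ 394.8 -245.1   57. ]]
[ 460.65625987 -350.24897824   57.        ]
191.96602817595115 -7.029090240510112
192.12403917440236 -7.043585527173313
156.47079911137365 -7.234171703201188
156.5189187262828 -7.176268653826888
grip [array([ 467.4136231, -299.9411654,  109.       ]), array([ 455.78457051, -397.00153505,  109.        ])] [ 461.59909681 -348.47135022  109.        ]
97.75454067079866 -6.832186825586853
mouth [[482.7 334.4  82. ]
 [461.3 176.   82. ]
 [383.8 348.3  82. ]
 [361.6 190.9  82. ]] [422.34528391 262.43934808  82.        ]
159.80591786250676 -7.674630364873156
158.95688817948331 -8.01248165200344
99.91404312886331 -8.010027493815024
100.85986634836615 -8.49078877383597
wristcam [ 309.73093897 -520.02817591  372.64475555] topcam [ 206.4889001    39.12594459 1688.08573014]
[[ 9.16029909e-01  4.01109557e-01 -5.72783988e-04]
 [ 4.01109925e-01 -9.16028237e-01  1.75999978e-03]
 [ 1.81266427e-04 -1.84196178e-03 -9.99998287e-01]]
```

```bash
cat > ov.py <<'E'
from h import *
import sys
def quad(x0,x1,y0,y1,z): return [(x0,y0,z),(x1,y0,z),(x1,y1,z),(x0,y1,z)]
def shaker_polys():
    L=[]
    for mx in(-57,43):
        for my in(-80,80):
            L.append((quad(mx-11,mx+11,my-8.4,my+8.4,16),(0,0,255)))
            L.append((quad(mx-15,mx+29,my-22,my+22,16),(255,0,0)))
    return L
def draw(p,im,k,o,polys,pose,z0,f=proj):
    x,y,a=pose;c,s=np.cos(a),np.sin(a)
    for q,col in polys:
        q=np.array(q,float); W=np.c_[x+c*q[:,0]-s*q[:,1],y+s*q[:,0]+c*q[:,1],q[:,2]+z0]
        uv=(f(p,W)-o+.5)*k
        cv2.polylines(im,[np.round(uv*16).astype(int)],True,col,1,cv2.LINE_AA,4)
if __name__=="__main__":
    p=pickle.load(open("top0.pkl","rb")); x,y,a=map(float,sys.argv[1:4])
    o=np.array([185,160]);k=7
    im=cv2.resize(cv2.imread("pics/top0.png")[160:245,185:285],None,fx=k,fy=k,interpolation=cv2.INTER_CUBIC)
    draw(p,im,k,o,shaker_polys(),(x,y,np.radians(a)),74)
    cv2.imwrite("pics/"+sys.argv[4],im)
E
python3 ov.py 429.3 261.5 -8 ov1.png
```

```text
(no output)
```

View pics/ov1.png

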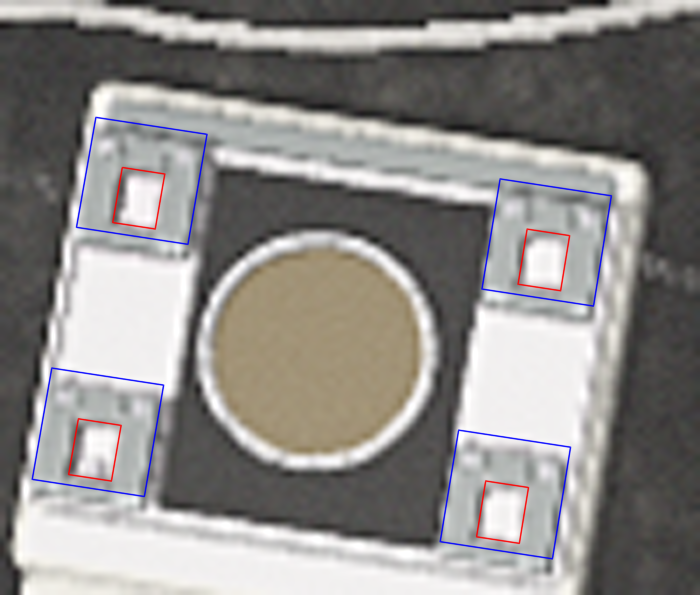

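```bash
cat >> ov.py <<'E'
E
cat > ov2.py <<'E'
from ov import *
p=pickle.load(open("top0.pkl","rb"));G=cv2.cvtColor(cv2.imread("pics/top0.png"),cv2.COLOR_BGR2GRAY).astype(np.float32)
def vis(pose):
    x,y,a=pose;c,s=np.cos(a),np.sin(a);out=[]
    for mx in(-57,43):
        for my in(-80,80):
            def P(X,Y,Z): return proj(p,[x+c*(mx+X)-s*(my+Y),y+s*(mx+X)+c*(my+Y),74+Z])[0]
            # lines: right y=-8.4 z16 ; left y=+8.4 z0 ; bottom x=-11 z16; top x=+11 z7
            def line(A,B): 
                return np.cross([*A,1],[*B,1])
            R_=line(P(-11,-8.4,16),P(11,-8.4,16));L_=line(P(-11,8.4,0),P(11,8.4,0))
            B_=line(P(-11,-8.4,16),P(-11,8.4,16));T_=line(P(11,-8.4,7),P(11,8.4,7))
            q=[]
            for a_,b_ in((R_,B_),(R_,T_),(L_,T_),(L_,B_)):
                i=np.cross(a_,b_);q.append(i[:2]/i[2])
            out.append(np.array(q))
    return out
def score(pose):
    # supersampled coverage model vs image, per-socket gain/offset
    e=0
    for q in vis(pose):
        c0=np.floor(q.mean(0)).astype(int)-5; S=8
        m=np.zeros((11*S,11*S),np.uint8)
        cv2.fillPoly(m,[np.round(((q-c0+.5)*S-.5)*16).astype(np.int32)],255,cv2.LINE_AA,4)
        m=cv2.resize(m,(11,11),interpolation=cv2.INTER_AREA)/255.
        m=cv2.GaussianBlur(m,(3,3),0.5)
        I=G[c0[1]:c0[1]+11,c0[0]:c0[0]+11]
        w=(np.hypot(*(np.mgrid[0:11,0:11]-5))<5)
        A=np.c_[m[w],np.ones(w.sum())];r=np.linalg.lstsq(A,I[w],rcond=None)
        e+=((A@r[0]-I[w])**2).sum()
    return e
if __name__=="__main__":
    from scipy.optimize import differential_evolution
    r=differential_evolution(score,[(418,436),(252,270),(np.radians(-10),np.radians(-6))],seed=1,maxiter=60)
    print(r.x,np.degrees(r.x[2]),r.fun)
    im=cv2.resize(cv2.imread("pics/top0.png")[160:245,185:285],None,fx=7,fy=7,interpolation=cv2.INTER_NEAREST)
    for q in vis(r.x): cv2.polylines(im,[np.round((q-[185,160]+.5)*7*16).astype(np.int32)],True,(0,0,255),1,cv2.LINE_AA,4)
    cv2.imwrite("pics/ov2.png",im)
E
python3 ov2.py
```

```text
[ 4.28369483e+02  2.60872624e+02 -1.41034334e-01] -8.080672096198986 142561.06801289433
```

View pics/ov2.png

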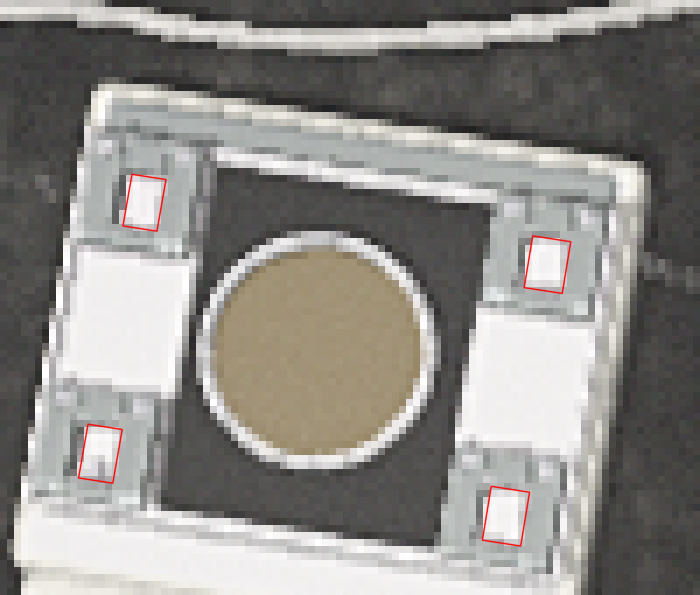

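>>> {"api": "send_rows", "payload": {"motion": [{"x": 0.15,"y": 0.15,"wz": 0.15},{"x": 0.4,"y": 0.35,"wz": 0.4},{"x": 0.65,"y": 0.6,"wz": 0.65},{"x": 0.95,"y": 0.85,"wz": 0.9}]}}

```text
invalid input
```

>>> {"api": "send_rows", "payload": {"motion": [{"x": 0.3,"y": 0.3,"wz": 0.25},{"x": 0.6,"y": 0.55,"wz": 0.5},{"x": 0.8,"y": 0.75,"wz": 0.75},{"x": 0.88,"y": 0.8,"wz": 0.9},{"x": 0.88,"y": 0.8,"wz": 1.0},{"x": 0.88,"y": 0.8,"wz": 1.0},{"x": 0.88,"y": 0.8,"wz": 1.0}]}}

```text
invalid input
```

```bash
cat > st.py <<'E'
from workcell import r
from scipy.spatial.transform import Rotation as Ro
import numpy as np
s=r.state();M=Ro.from_quat(s["orientation"],scalar_first=True).as_matrix()
print("t",round(s["time"],2),"tcp",s["eef_pos"].round(1),"yaw(tool y)deg",np.degrees(np.arctan2(M[1,1],M[0,1])).round(2),"zax",M[:,2].round(4),"F",s["force"].round(1),"M",s["moment"].round(2),"w",round(s["width"],3),"q",s["q"].round(2))
E
python3 st.py; python3 - <<'E'
from h import *
from workcell import optics
p=optics.read_camera("wrist"); pickle.dump(p,open("wrist1.pkl","wb")); cv2.imwrite("pics/wrist1.png",p["frame"][:,:,::-1])
for l in ["grip","tier","dish_up"]:
    print(l,[(d["p"],np.round(d["pixel"])) for d in optics.look_for(l,p)[:2]])
print(projf(p,[[461,-349.5,109],[467.4,-300,109],[455.8,-397,109]]))
E
```

```text
t 0.7 tcp [ 240.7 -549.6  231.3] yaw(tool y)deg -66.35 zax [ 1.e-04 -0.e+00 -1.e+00] F [ 0.1  0.1 -0.8] M [-0.03  0.07  0.01] w 0.998 q [-1.24  0.13  1.49  0.    1.52 -0.09]
grip [(0.65, array([261.,   7.]))]
tier [(0.85, array([258.,   3.]))]
dish_up [(0.63, array([264., 127.]))]
[[ 203.20531519 -114.32743036]
 [ 158.42646825 -125.52579389]
 [ 252.38228869  -99.67445477]]
```

View pics/wrist1.png

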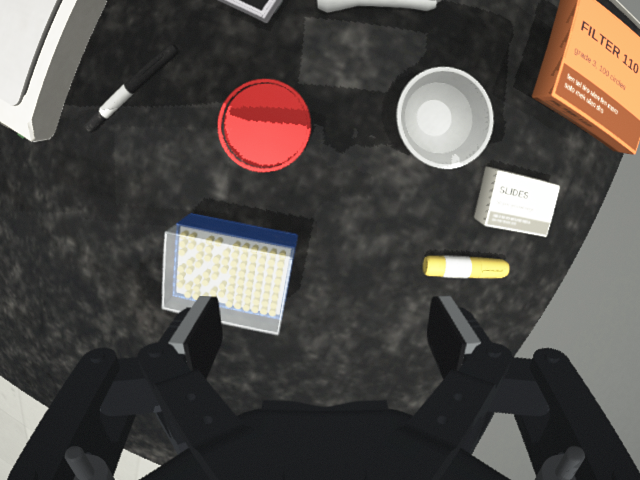

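The rows probably need every field, so I'll send them in full.

>>> {"api": "send_rows", "payload": {"motion": [{"x": 0.15,"y": 0.15,"z": 0,"wx": 0,"wy": 0,"wz": 0.15,"jaw": 85},{"x": 0.4,"y": 0.35,"z": 0,"wx": 0,"wy": 0,"wz": 0.4,"jaw": 85},{"x": 0.65,"y": 0.6,"z": 0,"wx": 0,"wy": 0,"wz": 0.65,"jaw": 85},{"x": 0.95,"y": 0.85,"z": 0,"wx": 0,"wy": 0,"wz": 0.9,"jaw": 85}]}}

```text
time: 1.23
eef_pos: [350.6, -450.4, 231.3]
orientation: [-0.0, 0.907, 0.42, 0.0]
force: [0.8, 0.4, -0.0]
width: 0.994
```

>>> {"api": "send_rows", "payload": {"motion": [{"x": 0.3,"y": 0.3,"z": 0,"wx": 0,"wy": 0,"wz": 0.25,"jaw": 85},{"x": 0.6,"y": 0.55,"z": 0,"wx": 0,"wy": 0,"wz": 0.5,"jaw": 85},{"x": 0.8,"y": 0.75,"z": 0,"wx": 0,"wy": 0,"wz": 0.75,"jaw": 85},{"x": 0.88,"y": 0.81,"z": 0,"wx": 0,"wy": 0,"wz": 1.0,"jaw": 85},{"x": 0.88,"y": 0.81,"z": 0,"wx": 0,"wy": 0,"wz": 1.0,"jaw": 85},{"x": 0.88,"y": 0.81,"z": 0,"wx": 0,"wy": 0,"wz": 1.0,"jaw": 85}]}}

```text
time: 1.73
eef_pos: [456.4, -353.4, 231.3]
orientation: [-0.0, 0.776, 0.63, -0.0]
force: [-0.5, 0.5, 0.2]
width: 0.998
```

```bash
python3 st.py; python3 - <<'E'
from h import *
from workcell import optics
p=optics.read_camera("wrist"); pickle.dump(p,open("wrist1.pkl","wb")); im=p["frame"][:,:,::-1].copy()
for l in ["grip","tier"]:
    print(l,[(d["p"],np.round(d["pixel"])) for d in optics.look_for(l,p)[:2]])
q=projf(p,[[460.7,-350.2,109],[466.8,-300.6,109],[454.5,-399.8,109],[550,-264.8,57],[526.5,-455.3,57],[371.2,-435.8,57],[394.8,-245.1,57]]);print(q)
cv2.imwrite("pics/wrist1r.png",im)
for a in q: cv2.circle(im,tuple(np.round(a).astype(int)),3,(0,0,255),1)
cv2.imwrite("pics/wrist1b.png",im)
E
```

```text
t 1.73 tcp [ 456.4 -353.4  231.3] yaw(tool y)deg -11.87 zax [-3.e-04 -2.e-04 -1.e+00] F [-0.5  0.5  0.2] M [-0.05  0.01 -0.04] w 0.998 q [-0.75  0.07  1.55 -0.    1.52 -0.54]
grip [(0.84, array([335., 199.]))]
tier [(0.9, array([333., 196.]))]
[[328.67896736 218.19486893]
 [322.86165412 150.42991303]
 [333.749131   280.03058719]
 [410.4130739   87.18881603]
 [416.37085104 293.90542238]
 [255.84588181 306.20428273]
 [227.22233233 102.37344797]]
```

View pics/wrist1b.png

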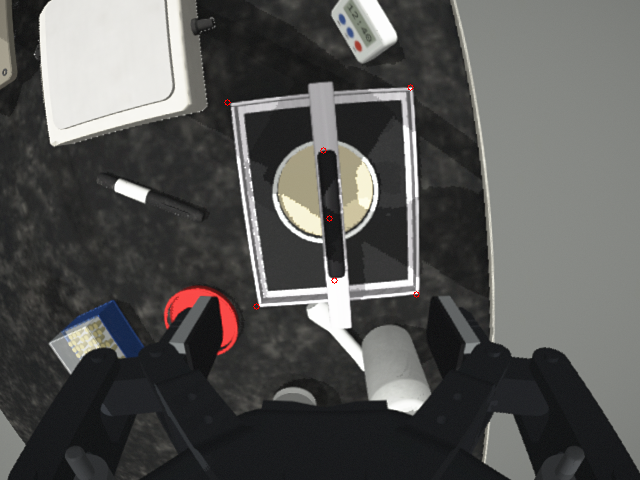

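>>> {"api": "send_rows", "payload": {"motion": [{"x": 0.006,"y": 0.003,"z": -0.2,"wx": 0,"wy": 0,"wz": 0.167,"jaw": 85},{"x": 0.006,"y": 0.003,"z": -0.5,"wx": 0,"wy": 0,"wz": 0.167,"jaw": 85},{"x": 0.006,"y": 0.003,"z": -0.75,"wx": 0,"wy": 0,"wz": 0.167,"jaw": 85},{"x": 0.006,"y": 0.003,"z": -0.9,"wx": 0,"wy": 0,"wz": 0.167,"jaw": 85},{"x": 0.006,"y": 0.003,"z": -1.0,"wx": 0,"wy": 0,"wz": 0.167,"jaw": 85}]}}

```text
time: 2.3
eef_pos: [454.0, -353.8, 108.1]
orientation: [-0.002, 0.751, 0.66, -0.0]
force: [-0.1, -0.4, 0.3]
width: 0.996
```

>>> {"api": "send_rows", "payload": {"motion": [{"x": 0,"y": 0,"z": -0.1,"wx": 0,"wy": 0,"wz": 0,"jaw": 85},{"x": 0,"y": 0,"z": -0.2,"wx": 0,"wy": 0,"wz": 0,"jaw": 85},{"x": 0,"y": 0,"z": -0.267,"wx": 0,"wy": 0,"wz": 0,"jaw": 85},{"x": 0,"y": 0,"z": -0.267,"wx": 0,"wy": 0,"wz": 0,"jaw": 85},{"x": 0,"y": 0,"z": -0.267,"wx": 0,"wy": 0,"wz": 0,"jaw": 50}]}}

```text
time: 2.72
eef_pos: [456.5, -354.1, 79.5]
orientation: [0.0, 0.75, 0.662, 0.0]
force: [0.0, 0.5, 0.5]
width: 0.878
```

```bash
python3 st.py; python3 - <<'E'
from h import *
from workcell import optics
p=optics.read_camera("wrist"); cv2.imwrite("pics/wrist2.png",p["frame"][:,:,::-1])
E
```

```text
t 2.72 tcp [ 456.5 -354.1   79.5] yaw(tool y)deg -7.15 zax [ 1.e-04 -1.e-04 -1.e+00] F [0.  0.5 0.5] M [-0.01  0.04  0.03] w 0.878 q [-0.75  0.19  1.7  -0.    1.24 -0.62]
```

View pics/wrist2.png

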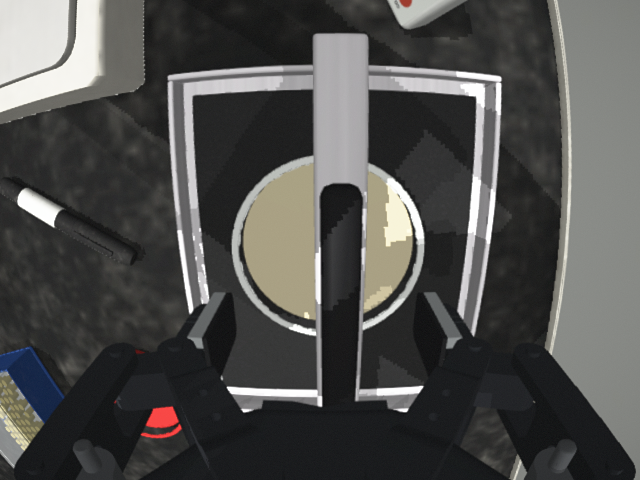

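>>> {"api": "send_rows", "payload": {"motion": [{"x": 0.02,"y": 0.018,"z": 0,"wx": 0,"wy": 0,"wz": 0,"jaw": 50},{"x": 0.04,"y": 0.034,"z": 0,"wx": 0,"wy": 0,"wz": 0,"jaw": 40},{"x": 0.04,"y": 0.034,"z": 0,"wx": 0,"wy": 0,"wz": 0,"jaw": 30}]}}

```text
time: 3.02
eef_pos: [462.3, -349.7, 80.2]
orientation: [0.001, 0.75, 0.662, 0.0]
force: [-0.2, 0.3, -0.2]
width: 0.36
```

```bash
python3 st.py; python3 - <<'E'
from h import *
from workcell import optics
p=optics.read_camera("wrist"); cv2.imwrite("pics/wrist3.png",p["frame"][:,:,::-1])
E
```

```text
t 3.02 tcp [ 462.3 -349.7   80.2] yaw(tool y)deg -7.11 zax [ 1.3e-03 -8.0e-04 -1.0e+00] F [-0.2  0.3 -0.2] M [-0.03  0.02 -0.01] w 0.36 q [-0.74  0.2   1.7   0.    1.24 -0.61]
```

View pics/wrist3.png

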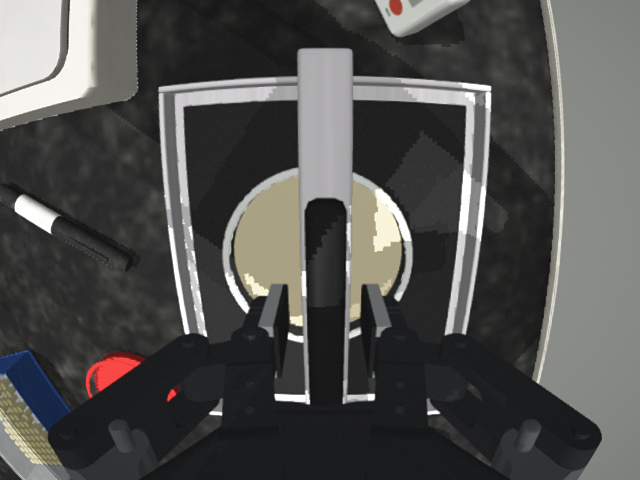

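The bar now sits centred between the pads (column 327). I'll close on it.

>>> {"api": "send_rows", "payload": {"motion": [{"x": 0,"y": 0,"z": 0,"wx": 0,"wy": 0,"wz": 0,"jaw": 20},{"x": 0,"y": 0,"z": 0,"wx": 0,"wy": 0,"wz": 0,"jaw": 10},{"x": 0,"y": 0,"z": 0,"wx": 0,"wy": 0,"wz": 0,"jaw": 0},{"x": 0,"y": 0,"z": 0,"wx": 0,"wy": 0,"wz": 0,"jaw": 0},{"x": 0,"y": 0,"z": 0,"wx": 0,"wy": 0,"wz": 0,"jaw": 0}]}}

```text
time: 3.48
eef_pos: [461.7, -349.9, 79.8]
orientation: [0.0, 0.75, 0.662, 0.0]
force: [1.9, 2.2, 5.8]
width: 0.192
```

```bash
python3 st.py
```

```text
t 3.48 tcp [ 461.7 -349.9   79.8] yaw(tool y)deg -7.13 zax [ 8.e-04 -3.e-04 -1.e+00] F [1.9 2.2 5.8] M [ 0.28 -0.08  0.03] w 0.192 q [-0.74  0.2   1.7   0.    1.24 -0.61]
```

>>> {"api": "send_rows", "payload": {"motion": [{"x": 0,"y": 0,"z": 0.01,"wx": 0,"wy": 0,"wz": 0,"jaw": 0},{"x": 0,"y": 0,"z": 0.03,"wx": 0,"wy": 0,"wz": 0,"jaw": 0},{"x": 0,"y": 0,"z": 0.07,"wx": 0,"wy": 0,"wz": 0,"jaw": 0},{"x": 0,"y": 0,"z": 0.13,"wx": 0,"wy": 0,"wz": 0,"jaw": 0},{"x": 0,"y": 0,"z": 0.21,"wx": 0,"wy": 0,"wz": 0,"jaw": 0},{"x": 0,"y": 0,"z": 0.31,"wx": 0,"wy": 0,"wz": 0,"jaw": 0},{"x": 0,"y": 0,"z": 0.43,"wx": 0,"wy": 0,"wz": 0,"jaw": 0},{"x": 0,"y": 0,"z": 0.55,"wx": 0,"wy": 0,"wz": 0,"jaw": 0},{"x": 0,"y": 0,"z": 0.67,"wx": 0,"wy": 0,"wz": 0,"jaw": 0},{"x": 0,"y": 0,"z": 0.79,"wx": 0,"wy": 0,"wz": 0,"jaw": 0},{"x": 0,"y": 0,"z": 0.9,"wx": 0,"wy": 0,"wz": 0,"jaw": 0},{"x": 0,"y": 0,"z": 1.0,"wx": 0,"wy": 0,"wz": 0,"jaw": 0}]}}

```text
time: 4.48
eef_pos: [461.6, -350.1, 201.6]
orientation: [0.001, 0.75, 0.662, 0.0]
force: [0.3, 0.5, -5.4]
width: 0.191
```

```bash
python3 st.py; python3 - <<'E'
from h import *
from workcell import optics
p=optics.read_camera("wrist"); cv2.imwrite("pics/wrist4.png",p["frame"][:,:,::-1])
p=optics.read_camera("scene"); cv2.imwrite("pics/scene4.png",p["frame"][:,:,::-1])
E
```

```text
t 4.48 tcp [ 461.6 -350.1  201.6] yaw(tool y)deg -7.13 zax [ 0.0013 -0.0012 -1.    ] F [ 0.3  0.5 -5.4] M [ 0.01 -0.04  0.03] w 0.191 q [-0.74  0.09  1.59 -0.    1.46 -0.61]
```

View pics/wrist4.png

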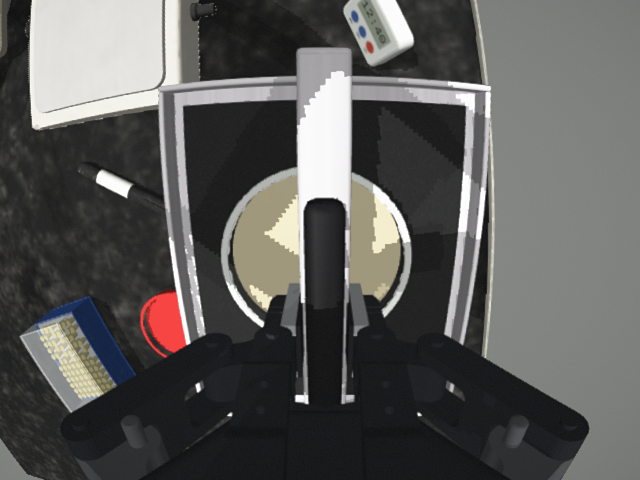

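View pics/scene4.png

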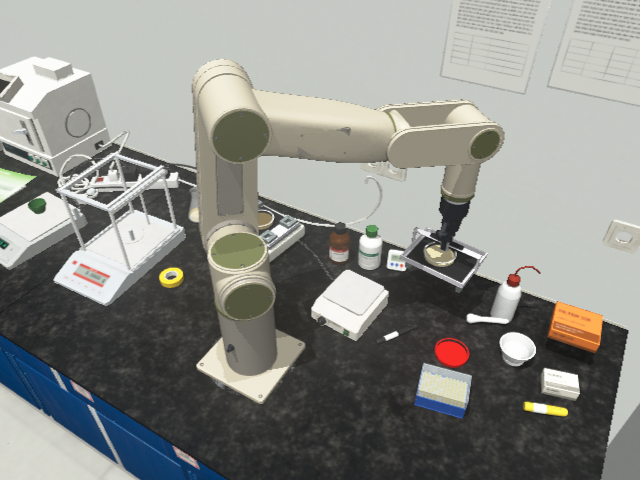

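>>> {"api": "send_rows", "payload": {"motion": [{"x": 0,"y": 0.02,"z": 0.08,"wx": 0,"wy": 0,"wz": 0,"jaw": 0},{"x": 0,"y": 0.06,"z": 0.17,"wx": 0,"wy": 0,"wz": 0,"jaw": 0},{"x": 0,"y": 0.12,"z": 0.27,"wx": 0,"wy": 0,"wz": 0,"jaw": 0},{"x": 0,"y": 0.2,"z": 0.37,"wx": 0,"wy": 0,"wz": 0,"jaw": 0},{"x": 0,"y": 0.3,"z": 0.46,"wx": 0,"wy": 0,"wz": 0,"jaw": 0},{"x": 0,"y": 0.42,"z": 0.54,"wx": 0,"wy": 0,"wz": 0,"jaw": 0},{"x": 0,"y": 0.56,"z": 0.6,"wx": 0,"wy": 0,"wz": 0,"jaw": 0},{"x": 0,"y": 0.7,"z": 0.64,"wx": 0,"wy": 0,"wz": 0,"jaw": 0},{"x": 0,"y": 0.85,"z": 0.66,"wx": 0,"wy": 0,"wz": 0,"jaw": 0},{"x": -0.01,"y": 1.0,"z": 0.67,"wx": 0,"wy": 0,"wz": 0,"jaw": 0}]}}

```text
time: 5.42
eef_pos: [460.3, -227.9, 281.1]
orientation: [0.001, 0.75, 0.662, 0.0]
force: [-0.6, 0.3, -5.3]
width: 0.19
```

>>> {"api": "send_rows", "payload": {"motion": [{"x": -0.01,"y": 0.15,"z": 0,"wx": 0,"wy": 0,"wz": 0,"jaw": 0},{"x": -0.02,"y": 0.3,"z": 0,"wx": 0,"wy": 0,"wz": 0,"jaw": 0},{"x": -0.03,"y": 0.45,"z": 0,"wx": 0,"wy": 0,"wz": 0,"jaw": 0},{"x": -0.04,"y": 0.6,"z": 0,"wx": 0,"wy": 0,"wz": 0,"jaw": 0},{"x": -0.05,"y": 0.75,"z": 0,"wx": 0,"wy": 0,"wz": 0,"jaw": 0},{"x": -0.06,"y": 0.9,"z": 0,"wx": 0,"wy": 0,"wz": 0,"jaw": 0},{"x": -0.07,"y": 1.0,"z": 0,"wx": 0,"wy": 0,"wz": 0,"jaw": 0}]}}

```text
time: 6.0
eef_pos: [451.3, -107.2, 280.4]
orientation: [0.0, 0.749, 0.662, 0.0]
force: [0.9, -0.0, -5.5]
width: 0.189
```

>>> {"api": "send_rows", "payload": {"motion": [{"x": -0.01,"y": 0.15,"z": 0,"wx": 0,"wy": 0,"wz": 0,"jaw": 0},{"x": -0.02,"y": 0.3,"z": 0,"wx": 0,"wy": 0,"wz": 0,"jaw": 0},{"x": -0.03,"y": 0.45,"z": 0,"wx": 0,"wy": 0,"wz": 0,"jaw": 0},{"x": -0.04,"y": 0.6,"z": 0,"wx": 0,"wy": 0,"wz": 0,"jaw": 0},{"x": -0.05,"y": 0.75,"z": 0,"wx": 0,"wy": 0,"wz": 0,"jaw": 0},{"x": -0.06,"y": 0.9,"z": 0,"wx": 0,"wy": 0,"wz": 0,"jaw": 0},{"x": -0.07,"y": 1.0,"z": 0,"wx": 0,"wy": 0,"wz": 0,"jaw": 0}]}}

```text
time: 6.58
eef_pos: [442.7, 12.3, 280.2]
orientation: [0.0, 0.749, 0.662, 0.0]
force: [-0.1, 0.4, -5.3]
width: 0.191
```

>>> {"api": "send_rows", "payload": {"motion": [{"x": -0.01,"y": 0.15,"z": 0,"wx": 0,"wy": 0,"wz": 0,"jaw": 0},{"x": -0.02,"y": 0.3,"z": 0,"wx": 0,"wy": 0,"wz": 0,"jaw": 0},{"x": -0.03,"y": 0.45,"z": 0,"wx": 0,"wy": 0,"wz": 0,"jaw": 0},{"x": -0.05,"y": 0.6,"z": 0,"wx": 0,"wy": 0,"wz": -0.01,"jaw": 0},{"x": -0.07,"y": 0.75,"z": 0,"wx": 0,"wy": 0,"wz": -0.02,"jaw": 0},{"x": -0.08,"y": 0.9,"z": 0,"wx": 0,"wy": 0,"wz": -0.03,"jaw": 0},{"x": -0.09,"y": 1.0,"z": 0,"wx": 0,"wy": 0,"wz": -0.033,"jaw": 0}]}}

```text
time: 7.17
eef_pos: [431.7, 132.2, 280.2]
orientation: [-0.0, 0.755, 0.656, 0.0]
force: [0.6, -0.7, -5.8]
width: 0.187
```

>>> {"api": "send_rows", "payload": {"motion": [{"x": -0.01,"y": 0.13,"z": 0,"wx": 0,"wy": 0,"wz": 0,"jaw": 0},{"x": -0.02,"y": 0.26,"z": 0,"wx": 0,"wy": 0,"wz": 0,"jaw": 0},{"x": -0.03,"y": 0.4,"z": 0,"wx": 0,"wy": 0,"wz": 0,"jaw": 0},{"x": -0.04,"y": 0.54,"z": 0,"wx": 0,"wy": 0,"wz": 0,"jaw": 0},{"x": -0.05,"y": 0.67,"z": 0,"wx": 0,"wy": 0,"wz": 0,"jaw": 0},{"x": -0.06,"y": 0.78,"z": 0,"wx": 0,"wy": 0,"wz": 0,"jaw": 0},{"x": -0.07,"y": 0.87,"z": 0,"wx": 0,"wy": 0,"wz": 0,"jaw": 0},{"x": -0.07,"y": 0.94,"z": 0,"wx": 0,"wy": 0,"wz": 0,"jaw": 0},{"x": -0.07,"y": 0.98,"z": 0,"wx": 0,"wy": 0,"wz": 0,"jaw": 0},{"x": -0.07,"y": 1.0,"z": 0,"wx": 0,"wy": 0,"wz": 0,"jaw": 0},{"x": -0.07,"y": 1.0,"z": 0,"wx": 0,"wy": 0,"wz": 0,"jaw": 0}]}}

```text
time: 8.08
eef_pos: [424.1, 250.4, 279.7]
orientation: [0.0, 0.755, 0.656, -0.0]
force: [1.0, -0.6, -5.8]
width: 0.191
```

```bash
python3 st.py; python3 - <<'E'
from h import *
from workcell import optics
for n in ["wrist","scene","top"]:
    p=optics.read_camera(n); pickle.dump(p,open(n+"5.pkl","wb")); cv2.imwrite(f"pics/{n}5.png",p["frame"][:,:,::-1])
E
```

```text
t 8.08 tcp [424.1 250.4 279.7] yaw(tool y)deg -8.06 zax [-0.e+00 -1.e-04 -1.e+00] F [ 1.  -0.6 -5.8] M [ 0.03  0.   -0.01] w 0.191 q [ 0.43 -0.18  1.71 -0.    1.62  0.57]
```

View pics/wrist5.png

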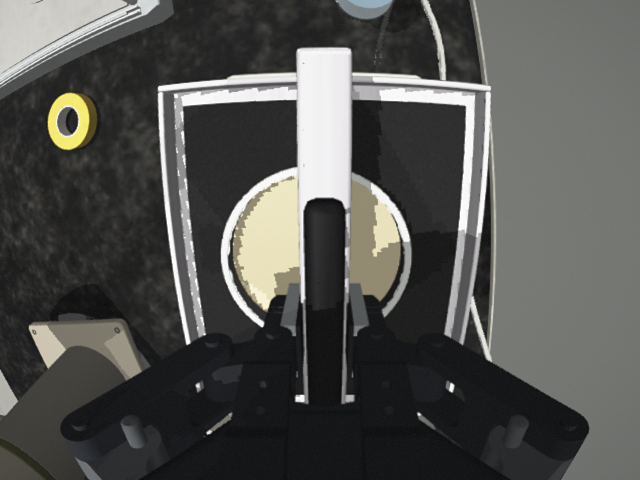

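View pics/scene5.png

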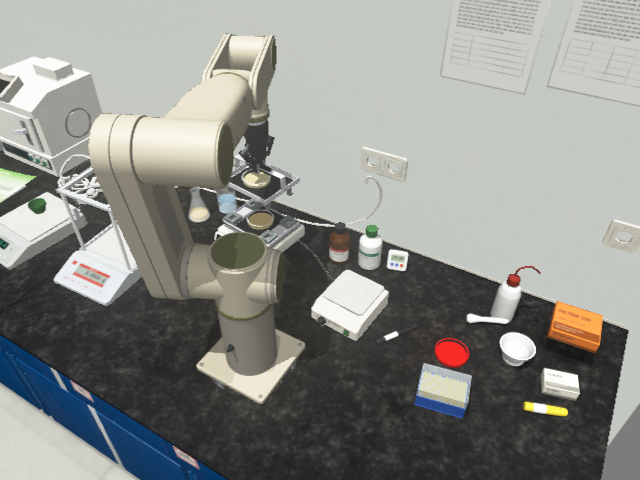

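View pics/top5.png

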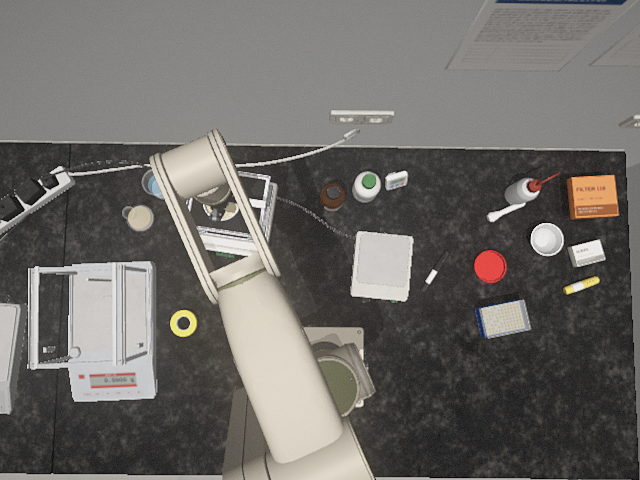

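>>> {"api": "send_rows", "payload": {"motion": [{"x": 0,"y": 0.02,"z": -0.03,"wx": 0,"wy": 0,"wz": 0,"jaw": 0},{"x": 0,"y": 0.04,"z": -0.1,"wx": 0,"wy": 0,"wz": 0,"jaw": 0},{"x": 0,"y": 0.06,"z": -0.2,"wx": 0,"wy": 0,"wz": 0,"jaw": 0},{"x": 0,"y": 0.08,"z": -0.32,"wx": 0,"wy": 0,"wz": 0,"jaw": 0},{"x": 0,"y": 0.09,"z": -0.45,"wx": 0,"wy": 0,"wz": 0,"jaw": 0},{"x": -0.006,"y": 0.098,"z": -0.57,"wx": 0,"wy": 0,"wz": 0,"jaw": 0},{"x": -0.006,"y": 0.098,"z": -0.67,"wx": 0,"wy": 0,"wz": 0,"jaw": 0},{"x": -0.006,"y": 0.098,"z": -0.75,"wx": 0,"wy": 0,"wz": 0,"jaw": 0},{"x": -0.006,"y": 0.098,"z": -0.8,"wx": 0,"wy": 0,"wz": 0,"jaw": 0},{"x": -0.006,"y": 0.098,"z": -0.82,"wx": 0,"wy": 0,"wz": 0,"jaw": 0},{"x": -0.006,"y": 0.098,"z": -0.82,"wx": 0,"wy": 0,"wz": 0,"jaw": 0},{"x": -0.006,"y": 0.098,"z": -0.82,"wx": 0,"wy": 0,"wz": 0,"jaw": 0}]}}

```text
time: 9.23
eef_pos: [423.7, 262.1, 181.9]
orientation: [0.0, 0.755, 0.656, 0.0]
force: [0.3, 0.1, -4.9]
width: 0.192
```

```bash
python3 st.py; python3 - <<'E'
from h import *
from workcell import optics
for n in ["wrist","scene","top"]:
    p=optics.read_camera(n); pickle.dump(p,open(n+"6.pkl","wb")); cv2.imwrite(f"pics/{n}6.png",p["frame"][:,:,::-1])
    if n=="scene": cv2.imwrite("pics/scene6c.png",cv2.resize(p["frame"][150:260,190:330,::-1],None,fx=5,fy=5,interpolation=cv2.INTER_CUBIC))
    if n=="top": cv2.imwrite("pics/top6c.png",cv2.resize(p["frame"][150:270,170:290,::-1],None,fx=5,fy=5,interpolation=cv2.INTER_CUBIC))
E
```

```text
t 9.23 tcp [423.7 262.1 181.9] yaw(tool y)deg -8.08 zax [ 8.e-04  4.e-04 -1.e+00] F [ 0.3  0.1 -4.9] M [ 0.02  0.04 -0.01] w 0.192 q [ 0.45 -0.12  1.83 -0.    1.43  0.59]
```

View pics/wrist6.png

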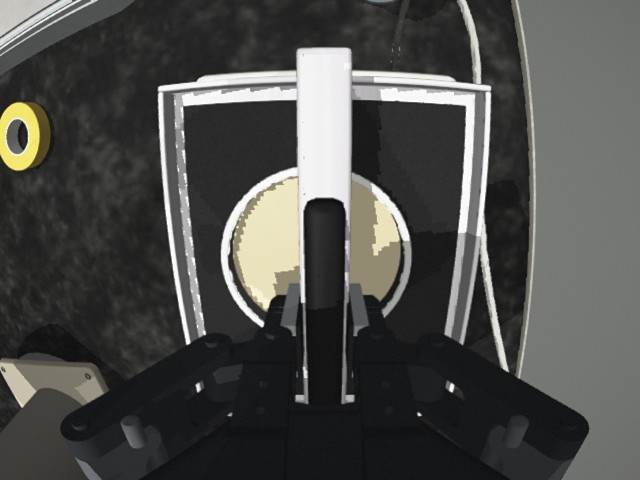

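View pics/scene6c.png

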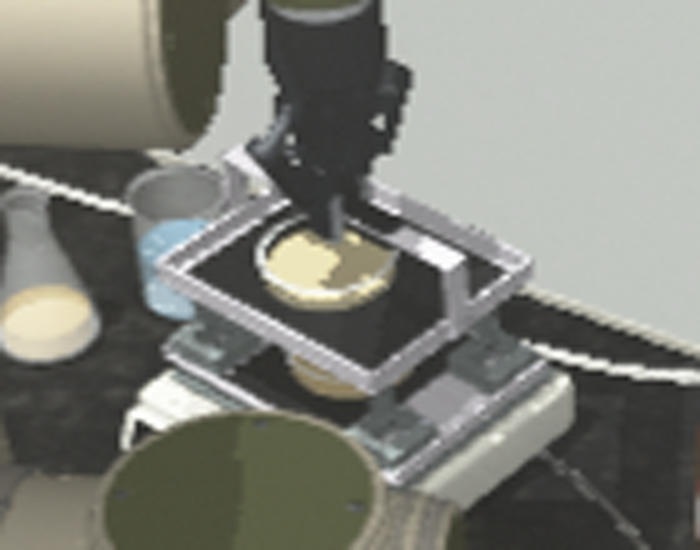

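View pics/top6c.png

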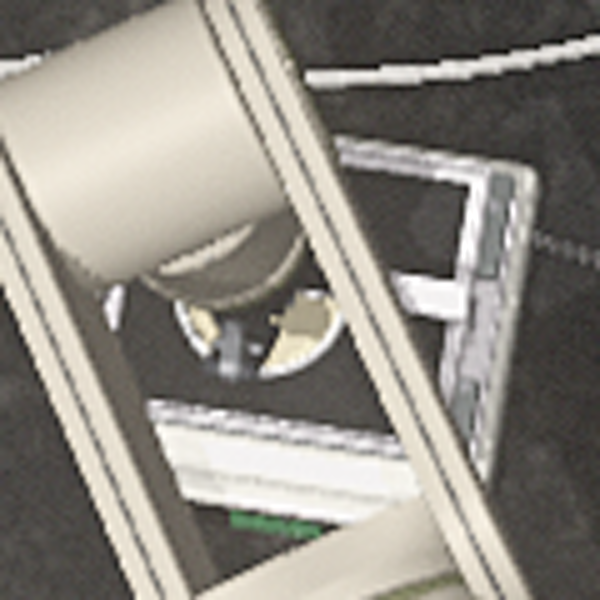

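>>> {"api": "send_rows", "payload": {"motion": [{"x": -0.002,"y": 0,"z": -0.02,"wx": 0,"wy": 0,"wz": 0,"jaw": 0},{"x": -0.002,"y": 0,"z": -0.045,"wx": 0,"wy": 0,"wz": 0,"jaw": 0},{"x": -0.002,"y": 0,"z": -0.07,"wx": 0,"wy": 0,"wz": 0,"jaw": 0},{"x": -0.002,"y": 0,"z": -0.088,"wx": 0,"wy": 0,"wz": 0,"jaw": 0},{"x": -0.002,"y": 0,"z": -0.1,"wx": 0,"wy": 0,"wz": 0,"jaw": 0},{"x": -0.002,"y": 0,"z": -0.11,"wx": 0,"wy": 0,"wz": 0,"jaw": 0},{"x": -0.002,"y": 0,"z": -0.115,"wx": 0,"wy": 0,"wz": 0,"jaw": 0}]}}

```text
time: 9.97
eef_pos: [423.0, 261.9, 167.1]
orientation: [-0.0, 0.755, 0.656, -0.0]
force: [0.4, 0.2, -6.1]
width: 0.188
```

```bash
python3 st.py
```

```text
t 9.97 tcp [423.  261.9 167.1] yaw(tool y)deg -8.08 zax [-4.e-04 -2.e-04 -1.e+00] F [ 0.4  0.2 -6.1] M [ 0.03 -0.03  0.01] w 0.188 q [ 0.45 -0.11  1.85 -0.    1.4   0.59]
```

>>> {"api": "send_rows", "payload": {"motion": [{"x": 0,"y": 0,"z": -0.008,"wx": 0,"wy": 0,"wz": 0,"jaw": 0},{"x": 0,"y": 0,"z": -0.016,"wx": 0,"wy": 0,"wz": 0,"jaw": 0}]}}

```text
time: 10.13
eef_pos: [423.2, 262.0, 165.6]
orientation: [0.0, 0.755, 0.656, 0.0]
force: [0.3, -1.0, -5.2]
width: 0.19
```

```bash
python3 st.py
```

```text
t 10.13 tcp [423.2 262.  165.6] yaw(tool y)deg -8.08 zax [ 2.e-04  1.e-04 -1.e+00] F [ 0.3 -1.  -5.2] M [-0.01  0.    0.01] w 0.19 q [ 0.45 -0.11  1.85  0.    1.4   0.59]
```

>>> {"api": "send_rows", "payload": {"motion": [{"x": 0,"y": 0,"z": -0.01,"wx": 0,"wy": 0,"wz": 0,"jaw": 0},{"x": 0,"y": 0,"z": -0.02,"wx": 0,"wy": 0,"wz": 0,"jaw": 0},{"x": 0,"y": 0,"z": -0.03,"wx": 0,"wy": 0,"wz": 0,"jaw": 0}]}}

```text
time: 10.38
eef_pos: [423.1, 262.0, 161.8]
orientation: [-0.0, 0.755, 0.656, 0.0]
force: [-0.3, -0.4, -5.8]
width: 0.191
```

```bash
python3 st.py
```

```text
t 10.38 tcp [423.1 262.  161.8] yaw(tool y)deg -8.08 zax [ 0.  0. -1.] F [-0.3 -0.4 -5.8] M [0.01 0.05 0.03] w 0.191 q [ 0.45 -0.11  1.85  0.    1.39  0.59]
```

>>> {"api": "send_rows", "payload": {"motion": [{"x": 0,"y": 0,"z": -0.01,"wx": 0,"wy": 0,"wz": 0,"jaw": 0},{"x": 0,"y": 0,"z": -0.02,"wx": 0,"wy": 0,"wz": 0,"jaw": 0},{"x": 0,"y": 0,"z": -0.03,"wx": 0,"wy": 0,"wz": 0,"jaw": 0}]}}

```text
time: 10.63
eef_pos: [423.1, 262.0, 158.2]
orientation: [0.0, 0.755, 0.656, 0.0]
force: [0.6, 0.5, -4.8]
width: 0.19
```

```bash
python3 st.py
```

```text
t 10.63 tcp [423.1 262.  158.2] yaw(tool y)deg -8.08 zax [ 1.e-04  0.e+00 -1.e+00] F [ 0.6  0.5 -4.8] M [-0.03  0.05  0.04] w 0.19 q [ 0.45 -0.1   1.86  0.    1.39  0.59]
```

>>> {"api": "send_rows", "payload": {"motion": [{"x": 0,"y": 0,"z": -0.008,"wx": 0,"wy": 0,"wz": 0,"jaw": 0},{"x": 0,"y": 0,"z": -0.016,"wx": 0,"wy": 0,"wz": 0,"jaw": 0},{"x": 0,"y": 0,"z": -0.024,"wx": 0,"wy": 0,"wz": 0,"jaw": 0}]}}

```text
time: 10.88
eef_pos: [423.2, 262.0, 155.4]
orientation: [0.0, 0.755, 0.656, 0.0]
force: [0.0, 0.3, -5.7]
width: 0.19
```

```bash
python3 st.py
```

```text
t 10.88 tcp [423.2 262.  155.4] yaw(tool y)deg -8.08 zax [ 1.e-04  1.e-04 -1.e+00] F [ 0.   0.3 -5.7] M [-0.05  0.01  0.04] w 0.19 q [ 0.45 -0.1   1.86  0.    1.38  0.59]
```

>>> {"api": "send_rows", "payload": {"motion": [{"x": 0,"y": 0,"z": -0.006,"wx": 0,"wy": 0,"wz": 0,"jaw": 0},{"x": 0,"y": 0,"z": -0.012,"wx": 0,"wy": 0,"wz": 0,"jaw": 0},{"x": 0,"y": 0,"z": -0.012,"wx": 0,"wy": 0,"wz": 0,"jaw": 0}]}}

```text
time: 11.13
eef_pos: [423.2, 262.1, 154.1]
orientation: [-0.0, 0.755, 0.656, 0.0]
force: [0.5, -0.2, -4.1]
width: 0.188
```

```bash
python3 st.py;python3 - <<'E'
from h import *
from workcell import optics
p=optics.read_camera("scene"); cv2.imwrite("pics/scene7c.png",cv2.resize(p["frame"][150:260,190:330,::-1],None,fx=5,fy=5,interpolation=cv2.INTER_CUBIC))
E
```

```text
t 11.13 tcp [423.2 262.1 154.1] yaw(tool y)deg -8.08 zax [ 2.e-04  2.e-04 -1.e+00] F [ 0.5 -0.2 -4.1] M [-0.03 -0.03  0.02] w 0.188 q [ 0.45 -0.1   1.86  0.    1.38  0.59]
```

View pics/scene7c.png

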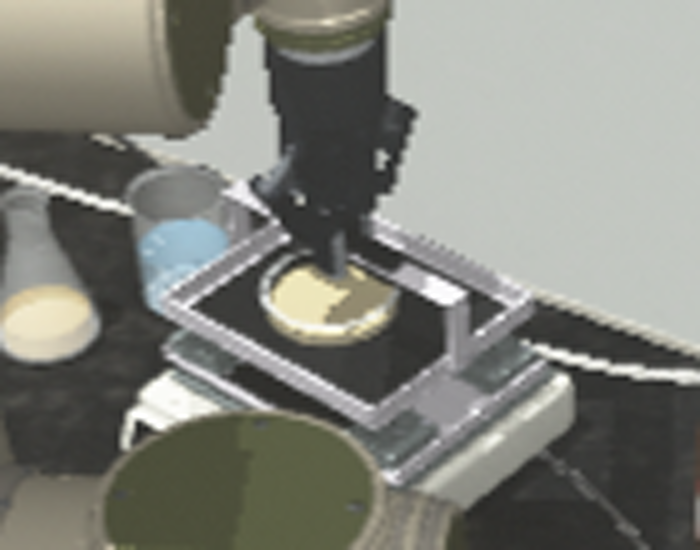

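>>> {"api": "send_rows", "payload": {"motion": [{"x": 0,"y": 0,"z": -0.004,"wx": 0,"wy": 0,"wz": 0,"jaw": 0},{"x": 0,"y": 0,"z": -0.008,"wx": 0,"wy": 0,"wz": 0,"jaw": 0},{"x": 0,"y": 0,"z": -0.008,"wx": 0,"wy": 0,"wz": 0,"jaw": 0}]}}

```text
time: 11.43
eef_pos: [423.3, 262.2, 153.8]
orientation: [-0.0, 0.755, 0.656, 0.0]
force: [-4.4, -0.8, 3.5]
width: 0.191
```

```bash
python3 st.py
```

```text
t 11.43 tcp [423.3 262.2 153.8] yaw(tool y)deg -8.08 zax [ 4.e-04  4.e-04 -1.e+00] F [-4.4 -0.8  3.5] M [-0.04  0.51  0.04] w 0.191 q [ 0.45 -0.1   1.86  0.    1.38  0.59]
```

>>> {"api": "send_rows", "payload": {"motion": [{"x": 0.008,"y": -0.001,"z": 0.003,"wx": 0,"wy": 0,"wz": 0,"jaw": 0},{"x": 0.016,"y": -0.002,"z": 0.003,"wx": 0,"wy": 0,"wz": 0,"jaw": 0},{"x": 0.024,"y": -0.003,"z": 0.003,"wx": 0,"wy": 0,"wz": 0,"jaw": 0},{"x": 0.032,"y": -0.005,"z": 0.003,"wx": 0,"wy": 0,"wz": 0,"jaw": 0}]}}

```text
time: 11.77
eef_pos: [427.2, 261.6, 153.8]
orientation: [-0.0, 0.755, 0.656, 0.0]
force: [-3.6, 1.4, 3.7]
width: 0.188
```

```bash
python3 st.py
```

```text
t 11.77 tcp [427.2 261.6 153.8] yaw(tool y)deg -8.07 zax [ 4.e-04  6.e-04 -1.e+00] F [-3.6  1.4  3.7] M [0.08 0.6  0.04] w 0.188 q [ 0.45 -0.09  1.85  0.    1.38  0.59]
```

Sliding easily. I'll continue in small steps.

>>> {"api": "send_rows", "payload": {"motion": [{"x": 0.008,"y": -0.001,"z": 0.001,"wx": 0,"wy": 0,"wz": 0,"jaw": 0},{"x": 0.016,"y": -0.002,"z": 0.001,"wx": 0,"wy": 0,"wz": 0,"jaw": 0},{"x": 0.024,"y": -0.003,"z": 0.001,"wx": 0,"wy": 0,"wz": 0,"jaw": 0},{"x": 0.032,"y": -0.005,"z": 0.001,"wx": 0,"wy": 0,"wz": 0,"jaw": 0}]}}

```text
time: 12.1
eef_pos: [430.9, 260.9, 153.8]
orientation: [-0.0, 0.755, 0.656, 0.0]
force: [-4.0, 2.1, 5.0]
width: 0.189
```

```bash
python3 st.py
```

```text
t 12.1 tcp [430.9 260.9 153.8] yaw(tool y)deg -8.08 zax [ 1.e-04  3.e-04 -1.e+00] F [-4.   2.1  5. ] M [ 0.13  0.65 -0.03] w 0.189 q [ 0.44 -0.08  1.85  0.    1.38  0.58]
```

>>> {"api": "send_rows", "payload": {"motion": [{"x": 0.008,"y": -0.001,"z": 0.002,"wx": 0,"wy": 0,"wz": 0,"jaw": 0},{"x": 0.016,"y": -0.002,"z": 0.002,"wx": 0,"wy": 0,"wz": 0,"jaw": 0}]}}

```text
time: 12.27
eef_pos: [432.8, 260.5, 153.8]
orientation: [-0.0, 0.755, 0.656, -0.0]
force: [-4.0, 0.7, 4.0]
width: 0.191
```

```bash
python3 st.py
```

```text
t 12.27 tcp [432.8 260.5 153.8] yaw(tool y)deg -8.08 zax [-0. -0. -1.] F [-4.   0.7  4. ] M [0.1  0.66 0.02] w 0.191 q [ 0.44 -0.08  1.84  0.    1.38  0.58]
```

>>> {"api": "send_rows", "payload": {"motion": [{"x": 0.006,"y": -0.001,"z": 0.0,"wx": 0,"wy": 0,"wz": 0,"jaw": 0},{"x": 0.012,"y": -0.002,"z": 0.0,"wx": 0,"wy": 0,"wz": 0,"jaw": 0}]}}

```text
time: 12.43
eef_pos: [433.4, 260.5, 153.8]
orientation: [-0.001, 0.755, 0.656, -0.001]
force: [-11.7, 1.7, 9.6]
width: 0.19
```

```bash
python3 st.py
```

```text
t 12.43 tcp [433.4 260.5 153.8] yaw(tool y)deg -8.07 zax [-2.e-03  2.e-04 -1.e+00] F [-11.7   1.7   9.6] M [ 0.22  1.82 -0.02] w 0.19 q [ 0.44 -0.07  1.84  0.    1.38  0.58]
```

>>> {"api": "send_rows", "payload": {"motion": [{"x": 0.004,"y": -0.001,"z": 0.0,"wx": 0,"wy": 0,"wz": 0,"jaw": 0},{"x": 0.004,"y": -0.001,"z": 0.0,"wx": 0,"wy": 0,"wz": 0,"jaw": 0},{"x": 0.004,"y": -0.001,"z": 0.0,"wx": 0,"wy": 0,"wz": 0,"jaw": 0}]}}

```text
time: 12.68
eef_pos: [433.4, 260.5, 153.8]
orientation: [-0.001, 0.755, 0.656, -0.001]
force: [-11.6, 1.2, 9.6]
width: 0.187
```

```bash
python3 st.py;python3 - <<'E'
from h import *
from workcell import optics
p=optics.read_camera("scene"); cv2.imwrite("pics/scene8c.png",cv2.resize(p["frame"][150:260,190:330,::-1],None,fx=5,fy=5,interpolation=cv2.INTER_CUBIC))
E
```

```text
t 12.68 tcp [433.4 260.5 153.8] yaw(tool y)deg -8.06 zax [-2.7e-03  2.0e-04 -1.0e+00] F [-11.6   1.2   9.6] M [ 0.21  1.72 -0.07] w 0.187 q [ 0.44 -0.07  1.84  0.    1.38  0.58]
```

View pics/scene8c.png

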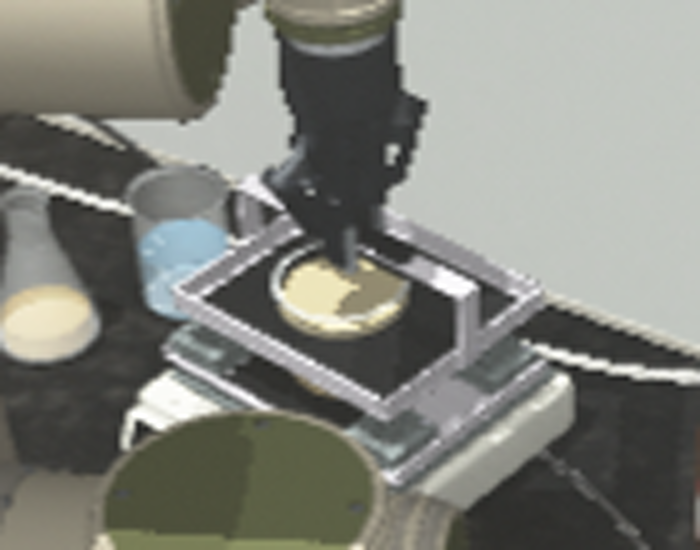

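>>> {"api": "send_rows", "payload": {"motion": [{"x": 0.006,"y": -0.001,"z": 0.003,"wx": 0,"wy": 0,"wz": 0,"jaw": 0},{"x": 0.01,"y": -0.001,"z": 0.003,"wx": 0,"wy": 0,"wz": 0,"jaw": 0},{"x": 0.01,"y": -0.001,"z": 0.003,"wx": 0,"wy": 0,"wz": 0,"jaw": 0}]}}

```text
time: 12.98
eef_pos: [433.7, 260.4, 154.0]
orientation: [-0.002, 0.755, 0.656, -0.002]
force: [-15.8, 0.6, 11.1]
width: 0.189
```

```bash
python3 st.py
```

```text
t 12.98 tcp [433.7 260.4 154. ] yaw(tool y)deg -8.04 zax [-4.6e-03  1.0e-04 -1.0e+00] F [-15.8   0.6  11.1] M [ 0.21  2.53 -0.07] w 0.189 q [ 0.44 -0.07  1.84  0.    1.38  0.58]
```

>>> {"api": "send_rows", "payload": {"motion": [{"x": -0.005,"y": 0.001,"z": 0.003,"wx": 0,"wy": 0,"wz": 0,"jaw": 0},{"x": -0.01,"y": 0.001,"z": 0.003,"wx": 0,"wy": 0,"wz": 0,"jaw": 0},{"x": -0.01,"y": 0.001,"z": 0.003,"wx": 0,"wy": 0,"wz": 0,"jaw": 0}]}}

```text
time: 13.23
eef_pos: [433.6, 260.4, 154.1]
orientation: [-0.001, 0.755, 0.656, -0.001]
force: [-7.4, 2.8, 5.1]
width: 0.189
```

```bash
python3 st.py
```

```text
t 13.23 tcp [433.6 260.4 154.1] yaw(tool y)deg -8.06 zax [-2.e-03  1.e-04 -1.e+00] F [-7.4  2.8  5.1] M [ 0.39  1.19 -0.01] w 0.189 q [ 0.44 -0.07  1.84  0.    1.38  0.58]
```

Still home and now lightly loaded. I'll open partly, in small steps.

>>> {"api": "send_rows", "payload": {"motion": [{"x": -0.002,"y": 0,"z": 0,"wx": 0,"wy": 0,"wz": 0,"jaw": 22},{"x": -0.002,"y": 0,"z": 0,"wx": 0,"wy": 0,"wz": 0,"jaw": 30},{"x": -0.002,"y": 0,"z": 0,"wx": 0,"wy": 0,"wz": 0,"jaw": 40},{"x": -0.002,"y": 0,"z": 0,"wx": 0,"wy": 0,"wz": 0,"jaw": 50},{"x": -0.002,"y": 0,"z": 0,"wx": 0,"wy": 0,"wz": 0,"jaw": 50}]}}

```text
time: 13.65
eef_pos: [434.7, 260.0, 154.5]
orientation: [0.0, 0.755, 0.655, 0.0]
force: [-0.1, 0.0, -0.5]
width: 0.585
```

```bash
python3 st.py;python3 - <<'E'
from h import *
from workcell import optics
p=optics.read_camera("wrist"); cv2.imwrite("pics/wrist9.png",p["frame"][:,:,::-1])
E
```

```text
t 13.65 tcp [434.7 260.  154.5] yaw(tool y)deg -8.09 zax [ 4.e-04 -1.e-04 -1.e+00] F [-0.1  0.  -0.5] M [-0.02 -0.    0.01] w 0.585 q [ 0.44 -0.07  1.84 -0.    1.38  0.58]
```

View pics/wrist9.png

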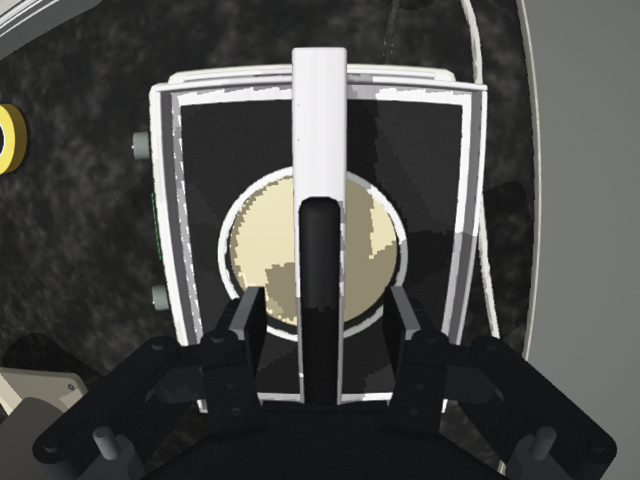

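>>> {"api": "send_rows", "payload": {"motion": [{"x": 0,"y": 0,"z": 0.05,"wx": 0,"wy": 0,"wz": 0,"jaw": 50},{"x": 0,"y": 0,"z": 0.15,"wx": 0,"wy": 0,"wz": 0,"jaw": 50},{"x": 0,"y": 0,"z": 0.3,"wx": 0,"wy": 0,"wz": 0,"jaw": 50},{"x": 0,"y": 0,"z": 0.5,"wx": 0,"wy": 0,"wz": 0,"jaw": 50},{"x": 0,"y": 0,"z": 0.75,"wx": 0,"wy": 0,"wz": 0,"jaw": 50},{"x": 0,"y": 0,"z": 1.0,"wx": 0,"wy": 0,"wz": 0,"jaw": 50}]}}

```text
time: 14.2
eef_pos: [434.1, 260.0, 276.6]
orientation: [0.0, 0.755, 0.656, 0.0]
force: [0.4, 0.3, 0.3]
width: 0.591
```

>>> {"api": "send_rows", "payload": {"motion": [{"x": -0.02,"y": -0.2,"z": 0.1,"wx": 0,"wy": 0,"wz": 0,"jaw": 50},{"x": -0.05,"y": -0.45,"z": 0.1,"wx": 0,"wy": 0,"wz": 0,"jaw": 50},{"x": -0.08,"y": -0.7,"z": 0.1,"wx": 0,"wy": 0,"wz": 0,"jaw": 50},{"x": -0.1,"y": -1.0,"z": 0.1,"wx": 0,"wy": 0,"wz": 0,"jaw": 50}]}}

```text
time: 14.53
eef_pos: [422.3, 139.8, 288.4]
orientation: [0.001, 0.755, 0.656, 0.001]
force: [1.1, -0.4, -0.2]
width: 0.589
```

>>> {"api": "send_rows", "payload": {"motion": [{"x": -0.02,"y": -0.25,"z": 0,"wx": 0,"wy": 0,"wz": 0,"jaw": 50},{"x": -0.05,"y": -0.5,"z": 0,"wx": 0,"wy": 0,"wz": 0,"jaw": 50},{"x": -0.08,"y": -0.8,"z": 0,"wx": 0,"wy": 0,"wz": 0,"jaw": 50},{"x": -0.1,"y": -1.0,"z": 0,"wx": 0,"wy": 0,"wz": 0,"jaw": 50},{"x": -0.1,"y": -1.0,"z": 0,"wx": 0,"wy": 0,"wz": 0,"jaw": 50}]}}

```text
time: 14.95
eef_pos: [410.2, 16.5, 288.1]
orientation: [0.001, 0.756, 0.654, 0.0]
force: [0.5, 1.1, -0.3]
width: 0.588
```

```bash
python3 st.py;python3 - <<'E'
from h import *
from workcell import optics
for n in ["wrist","scene","top"]:
    p=optics.read_camera(n); pickle.dump(p,open(n+"10.pkl","wb")); cv2.imwrite(f"pics/{n}10.png",p["frame"][:,:,::-1])
    if n=="top": cv2.imwrite("pics/top10c.png",cv2.resize(p["frame"][160:260,180:290,::-1],None,fx=7,fy=6,interpolation=cv2.INTER_CUBIC) if 0 else cv2.resize(p["frame"][160:245,185:285,::-1],None,fx=7,fy=7,interpolation=cv2.INTER_CUBIC))
E
```

```text
t 14.95 tcp [410.2  16.5 288.1] yaw(tool y)deg -8.3 zax [ 0.002  -0.0019 -1.    ] F [ 0.5  1.1 -0.3] M [ 0.01 -0.04 -0.03] w 0.588 q [-0.08 -0.42  1.88 -0.    1.68  0.06]
```

View pics/top10c.png

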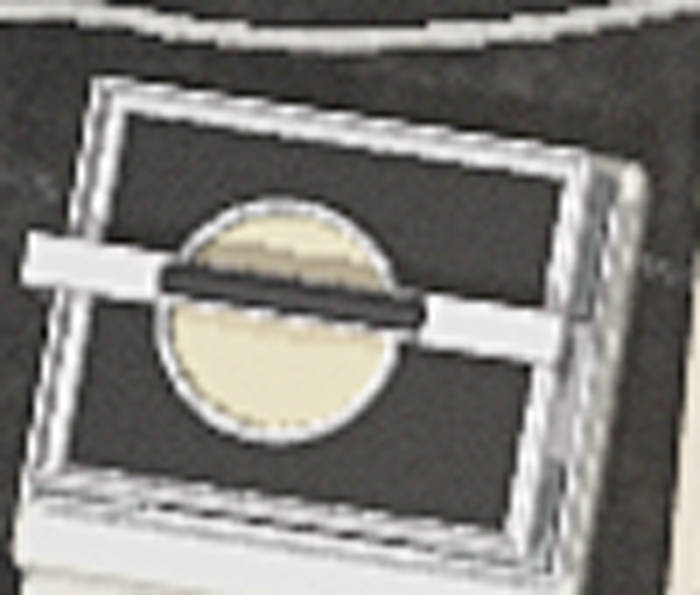

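View pics/wrist10.png

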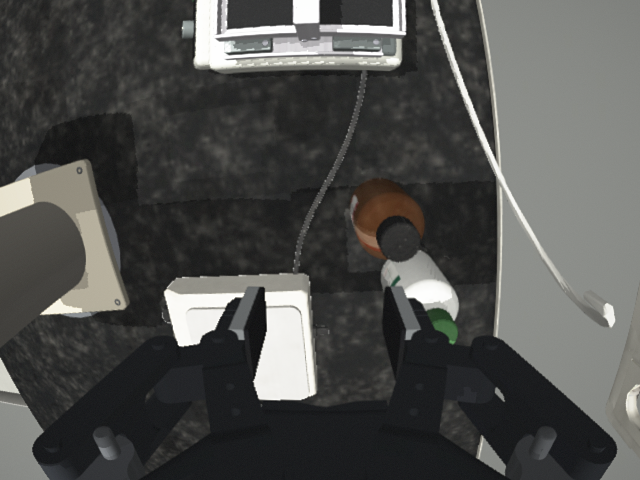

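```bash
python3 - <<'E'
from h import *
p=pickle.load(open("top10.pkl","rb"));o=np.array([185,160])
a=np.radians(-8.08);home=np.array([428.4,260.9])+10*np.array([np.cos(a),np.sin(a)])
im=cv2.imread("pics/top10c.png")
import ov
for d,col in((0,(0,0,255)),(10,(0,255,0))):
    c=(428.4+d*np.cos(a),260.9+d*np.sin(a),a)
    ov.draw(p,im,7,o,[(ov.quad(-84,72,-96,96,57),col),(ov.quad(-13,1,-50,50,109),col)],c,74)
cv2.imwrite("pics/top10o.png",im)
E
```

```text
(no output)
```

View pics/top10o.png

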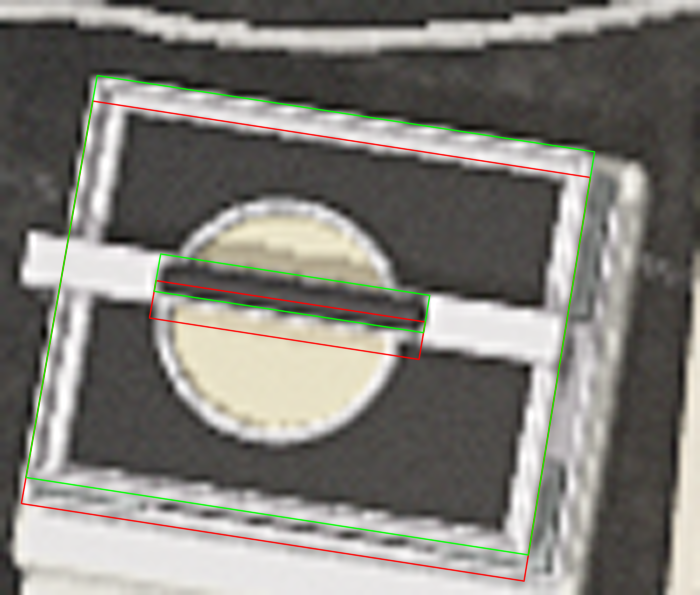

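```bash
python3 -c "
from workcell import r
print(r.sign_off())"; python3 st.py
```

```text
the job is handed in; nothing more can be done
None
the job is handed in; nothing more can be done
```

The upper tier is seated on the lower tier, slid home and released. I handed the job in at about 15 s of robot time, but I could not see the plunger itself.

- **Pick and carry:** I took the tier by the black grip and carried it over the bottles. The cream dish was still in the tray in the last top picture, and both bottles were standing in the last wrist picture.
- **Seating:** I found the lower tier's real position from the four socket mouths in the top picture. The feet dropped straight in without any searching. Contact came at the expected height (TCP 153.8 mm, against 79.8 mm at the grasp on the bench).
- **Sliding home:** The tier moved 10.2 mm away from the panel to a firm stop; the text gives 8 to 12 mm. The push at the stop peaked at about 16 N. I backed the load off to about 7 N before letting go, and the tier stayed home.
- **Final check:** A model of the home position laid over the last top picture matched the rim and grip to within about a pixel (roughly 2–3 mm).

**Not checked directly:** the plunger cannot be seen under the tray, so its click-up is inferred from the length of the slide and the firm stop. The dish on the lower tier was also out of view at the end, but no unexpected contact force showed. The first two move calls were refused for missing fields, and no motion came of them.

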